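# Hang the weight on the bending-test bar and slide it to the pointer

## Task

Load the test bar of the bending rig: hook the weight hanger onto the bar between the two pillars, close to the pillar at the end away from the dial indicator so that setting the load down does not jolt the reading, lower it gently and let go. Then slide it along the bar, without lifting it off, until it hangs in line with the pointer on the scale, and leave it hanging there. Do not touch the indicator or disturb the other things on the bench.

Things in the scene. Friction and masses are not known exactly. Their poses are not given: they have to be found in the camera images.
- rig: Bending-test rig, fixed. Origin on the bench under the middle of its test bar; y along the bar, x across it away from the robot (yaw within 9 degrees of the world's). Aluminium base plate (x -55 to 115 mm, y +-310, 16 high) with two pillars (36 x 28 mm) at y = +-200 under the bar. Behind the bar, parallel to it, a flat engraved scale (x 47 to 73, y +-215, top at 198 mm).
- bar_mid (a point): Middle of the top face of the test bar: a rigid, straight, level flat steel bar on the two pillars, 20 mm wide across (x), 8 mm thick, top face 200 mm and underside 192 mm above the bench, reaching 270 mm to either side along the rig's y. Only the base plate is under it between the pillars. The hook slides easily on it (friction about 0.2).
- pointer: The mark: a small dark steel pointer clamped on the scale behind the bar (34 x 16 mm, clamp screw on top), fixed, within 45 mm of the bar's middle along y. Origin on its centre line, on the scale, 60 mm beyond the bar's centre line; axes as the rig's. Its wedge tip points to the bar and ends 37 mm from the bar's centre line; top 15 mm above the origin.
- dial_stand: Fixed post (12 mm) on the rig's base plate behind one end of the bar, its arm holding a round dial indicator (56 mm) over the bar. Which end varies: y = +240 or -240 mm in the rig's frame. Origin: centre of the post's foot, 85 mm behind the bar's centre line, 16 mm above the bench; axes as the rig's. Its top is 313 mm above the bench.
- dial_tip (a point): The tip of the dial indicator's plunger, on the bar's top face at its centre line.
- bare_stand: The same kind of post without an arm or indicator, fixed behind the opposite end of the bar, 240 mm from the middle; 85 mm behind the bar's centre line, top 266 mm above the bench.
- hanger: Steel weight hanger, one rigid piece of 0.42 to 0.74 kg, standing upright on the bench between robot and rig. Origin: centre of its foot's underside; z up. Foot disc 56 mm across, 6 thick; two slotted weights 50 mm across up to 33.5 mm; stem 8 mm thick up to 72 mm; then a C-shaped hook open to its +x, which at the start faces away from the robot within 23 degrees; grip on top.
- hook_seat (a point): Middle of the underside of the hook's crown, 126 mm straight above the hanger's origin; lies on the bar's top once hung. Hook: 4 mm strap, 20 mm wide in y. From this point: crown x -20 to +16; upright back x -20 to -16; lower arm x -20 to +6, its top face 50 mm below; lip slopes down and out from x 16 to its tip at x 25, 18 mm below. So the mouth is 32 mm high.
- grip (a point): Centre of the hanger's aluminium finger grip, 149 mm straight above the hanger's origin: a flat-sided block 30 mm in the hanger's x, 14 mm in its y (the way to pinch it), 38 mm high, standing on the hook's crown (130 to 168 mm above the origin).
- v_block: Steel V-block 60 x 50 x 42 mm, loose bystander near the left or right edge of the work; origin under its centre.
- ring_gauge: Steel ring gauge 68 mm outside diameter, 22 mm high, lying flat, loose bystander; origin under its centre.
- spare_weight: A spare slotted weight, steel disc 50 mm diameter, 13.5 mm high, loose bystander lying flat; origin under its centre.
Not all that is in view belongs to the job. Leave any brown or turquoise look-alike of the hanger alone.

How it is judged (in metres and radians):
On the way:
1. the hanger hangs on the bar, let go and still, inside the pillar at the end away from the indicator, its hook 310 to 430 mm from the indicator's plunger (z of hook_seat in the frame of rig between 0.195 and 0.204 m and x of hook_seat in the frame of rig between -0.014 and 0.014 m and horizontal distance between hook_seat and dial_tip between 0.31 and 0.43 m and angle between hanger's own z axis and vertical below 0.12 rad and linear speed of hanger below 0.03 m/s and contact force between the fingers and hanger below 0.1 N), for 0.2 s.
At the end, for the whole second after the job is handed in: The hanger hangs free from the bar by its hook (crown on the bar's top, bar inside the hook), upright within 0.12 rad and at rest, its middle in line with the pointer to within 7 mm along the bar (z of hook_seat in the frame of rig between 0.195 and 0.204 m and x of hook_seat in the frame of rig between -0.014 and 0.014 m and y of hook_seat in the frame of pointer between -0.007 and 0.007 m and angle between hanger's own z axis and vertical below 0.12 rad and linear speed of hanger below 0.03 m/s); the robot touches nothing.
It fails at once if the hanger was hooked on, lifted off or carried just above the bar within 60 mm of its middle, instead of being slid along it (z of hook_seat in the frame of rig between 0.208 and 0.29 m and x of hook_seat in the frame of rig between -0.02 and 0.03 m and y of hook_seat in the frame of rig between -0.06 and 0.06 m).
It fails at once if the hanger was dropped or flung (faster than 0.4 m/s while not held) (linear speed of hanger above 0.4 m/s and contact force between the fingers and hanger below 0.1 N).
It fails at once if the dial indicator or its stand was touched (contact force between dial_stand and anything else above 1 N).
It fails at once if the V-block, the ring gauge or the spare weight was moved more than 20 mm (distance of any of v_block, ring_gauge, spare_weight from where it was at the start of the episode above 0.02 m).
It also fails if it takes over 61 s, if anything falls off the work surface, if the arm or the gripper's body presses on something with over 40 N, if the wrist force passes 120 N, or if a joint passes its speed limit or range.

## Robot

A 7-joint arm with a two-finger parallel gripper is mounted at the origin on the work surface. World frame = base frame: x ahead of the robot, y to its left, z up, the work surface at z = 0. Lengths are in m, angles in degrees, forces in N, time in s.
With the tool pointing down it reaches from about 0.4 to 0.925 m from the base axis. Payload 5.6 kg.
Tool frame: the origin (TCP) lies at the very end of the fingers, on their centre line; the grasp point (between the pads) lies hold_point_z behind it (hold_point_z is the distance from the TCP to the grasp point, in m); z points along the fingers, y is the line along which they close (so a half turn about z gives the same grasp; the last joint's range is limited). The gripper opens to 85 mm and grips with 20 to 120 N. Pads are 22 mm wide; open, the fingers measure 114 mm over their backs; the gripper's body (76 mm by 85 mm) begins 54 mm behind the grasp point. The pads swing forward as they close: fully open they stand 13 mm farther back than shut.
Start: joints at [68.297, 26.786, -0.665, 91.828, 0.344, 61.387, -3.226], TCP at [0.214, -0.614, 0.231] pointing down, gripper open.
Joint ranges: [-144.91, 144.91], [-17.63, 115.5], [-89.93, 88.59], [15.96, 139.68], [-74.01, 254.01], [8.47, 105.57], [-167.45, 167.45]. Speed limits (degrees/s): [147.25, 147.25, 180, 180, 180, 180, 180].

## Interface

Orientations are given as [roll, pitch, yaw] about the fixed x, y, z axes, in that order (R = Rz(yaw) Ry(pitch) Rx(roll)).
In Python, from plant import * gives the robot as it stands. Calls block until the motion is done:
- goto(position, orientation): joint-space move of the TCP to a pose.
- movel(position, rot=None, feed=0.15): straight line of the TCP; rot=None keeps the orientation; feed is the mean speed in m/s.
- goto_joints(angles): joint-space move.
- grip(opening, grasp_force=None): finger opening in m; grasp_force is the grip in N (None keeps the last); returns when the fingers have stopped.
- hold(seconds).
- ik(position, orientation): joint angles nearest the present ones, or None.
- sense(): the state.
- get_image(name): name is "scene" or "top" or "wrist"; returns a dict with "color" (400x640x3 uint8, red, green, blue), "intrinsics" (3x3 intrinsics, pixels), "k1" (the pictures are not rectified: a ray, as slopes to the right and down, at radius r is drawn at 1 + k1 r^2 times it, then the intrinsics apply), "xyz" and "attitude" of the camera in the world. Camera axes: x right, y up, looking along -z (the intrinsics and any distortion apply to the point x, -y, -z); pixel columns grow to the right and rows downward; lengths in m; the calibration is good to about 2 mm. A picture is of the moment at which its call begins. There is no depth.
A pose or a line that the arm cannot do raises IKError and nothing moves.
- finish_job(): hands the job in; it is judged then, once.
The state is a dict: "time_s": time; "joints": joint angles; "qd": joint speeds; "effort": joint torques, N m; "tool_pos": TCP position; "tool_rot": TCP orientation; "wrist_force": force on the tool from outside, world axes, zero at the start; "wrist_torque": the same for the moment, N m; "gripper_width": finger opening in m; "grip_force": force on a finger pad.
Only numpy, scipy, OpenCV 4.12 (cv2) and the standard library are available. Lean on these libraries where they do the work, as an engineer would, in place of code of your own. Each camera call takes 0.05 s, during which the arm holds its last target. There are 200 camera calls.

## Working session

There is one attempt and no reset: what is moved stays moved. The work goes in short steps, each a Python script; the robot and the scene stay as the last script left them, time stands still between calls to the robot, and variables do not carry over. Pictures are saved under pics/ and viewed, at most 10 in all, crops included, and the job is handed in when it is done.

```bash
ls; mkdir -p pics
python3 - <<'E'
from plant import *
import cv2, json
for n in ("scene","top"):
    d=get_image(n); cv2.imwrite(f"pics/{n}0.png",d["color"][:,:,::-1])
    print(n,d["intrinsics"],d["k1"],d["xyz"],d["attitude"])
s=sense();print(s)
try: print(hold_point_z)
except Exception as e: print(e)
E
```

```text
pics
scene [[377.22015212   0.         320.06938877]
 [  0.         377.22015212 200.88257133]
 [  0.           0.           1.        ]] 0.00944416043745414 [1.3372475  0.22563215 0.79680389] [ 51.00365133   0.42137988 101.32245697]
top [[420.63070043   0.         317.18299172]
 [  0.         420.63070043 199.9301785 ]
 [  0.           0.           1.        ]] -0.02430023698453726 [0.3377917  0.05138515 1.19074728] [ 10.81890322   0.73843799 -88.67972685]
{'time_s': 0.1, 'joints': array([68.29659252, 26.83104807, -0.66426561, 91.87425367,  0.34410214,
       61.38494818, -3.22398021]), 'qd': array([-0.00401097, -0.14403197, -0.00460252, -0.07054969, -0.05938418,
       -0.05572517, -0.01331088]), 'effort': array([ 9.10208273e-04, -5.33518553e+01,  2.14482058e-02, -2.51965052e+01,
        1.15221596e-02,  4.35856826e-03,  1.58946119e-05]), 'tool_pos': array([ 0.21396283, -0.61326806,  0.23044255]), 'tool_rot': array([-1.79911983e+02,  6.96059510e-03,  1.92374531e+01]), 'wrist_force': array([ 0.12678262,  0.22690301, -0.27935067]), 'wrist_torque': array([-0.03308533, -0.00881766, -0.01070073]), 'grip_force': 0.0, 'gripper_width': 0.08539194996605524}
0.0187
```

View pics/scene0.png

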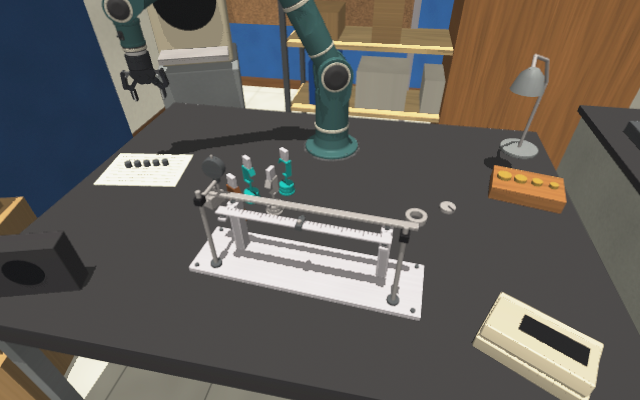

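View pics/top0.png

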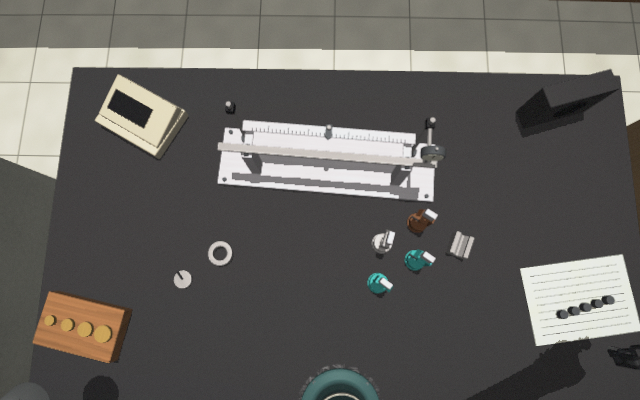

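The top view shows four candidates: the grey steel hanger at (382,242), the brown one at (420,220), and turquoise ones at (418,260) and (378,284). I choose the grey one. The indicator is at the right end (-y), and the pointer is near (328,130). Next I check a close crop.

```bash
cat > h.py <<'E'
import numpy as np, cv2
from scipy.spatial.transform import Rotation as R
def cam(d): return d["intrinsics"],d["k1"],np.array(d["xyz"]),R.from_euler('xyz',d["attitude"],degrees=True).as_matrix()
def proj(c,P):
    K,k,t,Rm=c; p=(np.atleast_2d(P)-t)@Rm; s=np.c_[p[:,0],-p[:,1]]/-p[:,2:3]
    s=s*(1+k*(s**2).sum(1,keepdims=True)); return s*[K[0,0],K[1,1]]+[K[0,2],K[1,2]]
def ray_at_z(c,uv,z):
    K,k,t,Rm=c; q=(np.array(uv,float)-[K[0,2],K[1,2]])/[K[0,0],K[1,1]]; s=q.copy()
    for _ in range(20): s=q/(1+k*(s@s))
    d=Rm@np.array([s[0],-s[1],-1]); return t+d*(z-t[2])/d[2]
def T(x,y,yaw,P):
    a=np.radians(yaw);c,s=np.cos(a),np.sin(a);P=np.atleast_2d(P)
    return P@np.array([[c,s,0],[-s,c,0],[0,0,1]])+[x,y,0]
E
python3 - <<'E'
from plant import *
import cv2,numpy as np,pickle
im={n:get_image(n) for n in("top","scene")}; pickle.dump(im,open("im0.pkl","wb"))
t=im["top"]["color"][:,:,::-1]; s=im["scene"]["color"][:,:,::-1]
a=cv2.resize(t[100:210,210:450],(800,367),interpolation=cv2.INTER_CUBIC)
b=cv2.resize(t[200:300,350:480],None,fx=2.33,fy=2.33,interpolation=cv2.INTER_CUBIC)
c=cv2.resize(s[140:235,180:425],None,fx=2.0,fy=2.45*0+2.0,interpolation=cv2.INTER_CUBIC)
o=np.zeros((600,800,3),np.uint8); o[:367]=a; o[367:600,:b.shape[1]]=b[:233]; w=min(c.shape[1],800-b.shape[1]); o[367:367+c.shape[0],b.shape[1]:b.shape[1]+w]=c[:,:w]
cv2.imwrite("pics/crop1.png",o); print(b.shape,c.shape)
E
```

```text
(233, 303, 3) (190, 490, 3)
```

View pics/crop1.png

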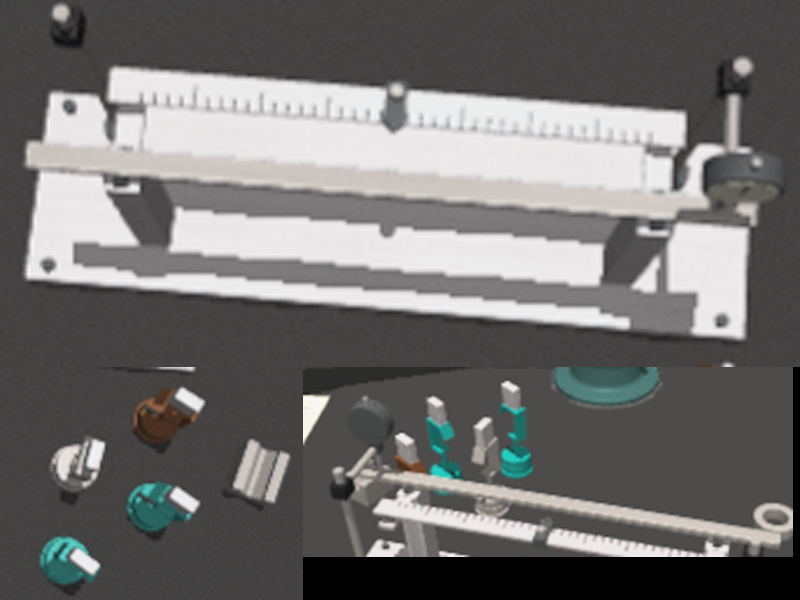

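```bash
cat > fit.py <<'E'
from h import *; import pickle
from scipy.optimize import least_squares
im=pickle.load(open("im0.pkl","rb")); c=cam(im["top"]); 
A=lambda X,Y:(210+(X+.5)*.3-.5,100+(Y+.5)*110/367-.5)
pts=[((115,310,16),A(50,92)),((-55,310,16),A(26,280)),((-55,-310,16),A(745,338)),
((73,215,198),A(111,67)),((73,-215,198),A(686,112)),((47,-215,198),A(685,143)),((47,215,198),A(108,104)),((10,270,200),A(28,143)),((-10,270,200),A(26,165))]
P=np.array([p for p,_ in pts])/1000.; q=np.array([u for _,u in pts])
r=least_squares(lambda v:(proj(c,T(*v[:3],P))-q).ravel(),[.6,0,0],loss='soft_l1')
x,y,yaw=r.x; print("rig",r.x,"\n",(proj(c,T(*r.x,P))-q).round(1).tolist())
def rigf(p): return T(0,0,-yaw,p-np.array([x,y,0]))[0]
for z in(.2,.205,.213): print("tip",z,rigf(ray_at_z(c,A(394,130),z)))
print("screw",rigf(ray_at_z(c,A(397,88),.213)))
s=cam(im["scene"]); print("scene pointer proj for y=-.03..03",[proj(s,T(x,y,yaw,[.037,yy,.205]))[0].round(1).tolist() for yy in(-.02,0,.02)])
for n,u,z in(("hfoot",(381.8,243.5),.015),("grip",(390.5,238.),.168),("vb",(461,244),.04),("brown",(417.5,221),.02),("tq1",(417,261),.02),("tq2",(378,284),.02),("ring",(220,253),.02),("spare",(182,279),.013)):
  print(n,ray_at_z(c,u,z).round(4))
E
python3 fit.py
```

```text
rig [ 0.64078365  0.04805447 -3.49274553] 
 [[-0.1, 0.2], [-0.3, -0.3], [0.2, -0.4], [0.3, 0.4], [0.1, -0.1], [-0.0, 0.6], [0.0, -0.9], [0.1, -0.3], [-0.3, 0.8]]
tip 0.2 [4.06098447e-02 1.66264228e-04 2.00000000e-01]
tip 0.205 [3.88776073e-02 8.90463043e-05 2.05000000e-01]
tip 0.213 [ 3.61060274e-02 -3.45023728e-05  2.13000000e-01]
screw [0.06851762 0.00032162 0.213     ]
scene pointer proj for y=-.03..03 [[294.3, 212.5], [302.3, 213.9], [310.3, 215.2]]
hfoot [ 0.4422 -0.1112  0.015 ]
grip [ 0.4424 -0.1113  0.168 ]
vb [ 0.4431 -0.3237  0.04  ]
brown [ 0.5068 -0.2108  0.02  ]
tq1 [ 0.3956 -0.2072  0.02  ]
tq2 [ 0.3311 -0.0997  0.02  ]
ring [0.4054 0.3383 0.02  ]
spare [0.3316 0.4413 0.013 ]
```

The rig fit is sub-pixel, the pointer sits at about y = 0 in the rig frame, and the grey hanger is at about (0.442, -0.111). I'll move above it and get its yaw from the wrist camera.

Run:
```python
from plant import *
import cv2,pickle
goto([.442,-.111,.33],[180,0,-15]); grip(.05)
s=sense(); print(s["time_s"],s["tool_pos"],s["tool_rot"],s["joints"],s["gripper_width"])
d=get_image("wrist"); pickle.dump(d,open("w1.pkl","wb")); print(d["xyz"],d["attitude"],d["intrinsics"][0])
cv2.imwrite("pics/w1.png",d["color"][:,:,::-1])
```

```text
2.6583 [ 0.44198202 -0.11112159  0.32993198] [-1.79999566e+02  9.38366878e-03 -1.50134359e+01] [ 29.32239024   3.31829237 -20.0731781  109.61516676   1.23261961
  67.28171939 -96.20953499] 0.05040758947888355
[ 0.51055925 -0.12968123  0.47415822] [-1.58529734e+01  2.72072489e-02 -1.04982114e+02] [345.46079806   0.         319.76921909]
```

View pics/w1.png

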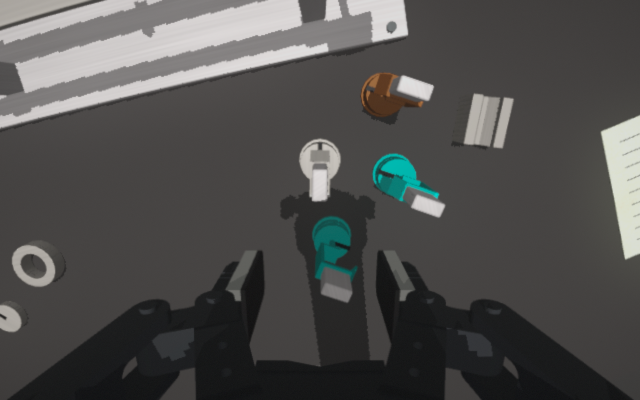

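The wrist view shows the grey hanger with its foot at (320,158) and its grip at (320,185), nearly aligned with the tool. I'll overlay the model on enlarged crops to refine it.

```bash
cat > ov.py <<'E'
from h import *; import pickle,sys
x,y,yaw=map(float,sys.argv[1:4])
def box(a,b,c0,d,z): return [(a,c0,z),(b,c0,z),(b,d,z),(a,d,z)]
def draw(d,x0,y0,w,h,f):
    c=cam(d); o=cv2.resize(d["color"][y0:y0+h,x0:x0+w,::-1],None,fx=f,fy=f,interpolation=cv2.INTER_CUBIC)
    raw=o.copy()
    def pl(P,col):
        q=((proj(c,T(x,y,yaw,np.array(P)))-[x0,y0]+.5)*f-.5); cv2.polylines(o,[np.round(q).astype(int)],True,col,1)
    pl(box(-.015,.015,-.007,.007,.168),(0,0,255)); pl(box(-.015,.015,-.007,.007,.130),(255,0,0)); pl(box(-.02,.016,-.01,.01,.13),(0,200,0))
    a=np.linspace(0,2*np.pi,40); 
    for r,z in((.028,0.006),(.025,.0335)): pl(np.c_[r*np.cos(a),r*np.sin(a),0*a+z],(255,0,255))
    return np.hstack([raw,o])
im=pickle.load(open("im0.pkl","rb"))
A=draw(pickle.load(open("w1.pkl","rb")),285,130,70,80,5); B=draw(im["top"],360,220,45,40,5)
o=np.zeros((600,800,3),np.uint8); o[:400,:700]=A; o[400:,:450]=B; cv2.imwrite(sys.argv[4],o)
E
python3 ov.py .4422 -.1112 -15 pics/o1.png
```

```text
(no output)
```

View pics/o1.png

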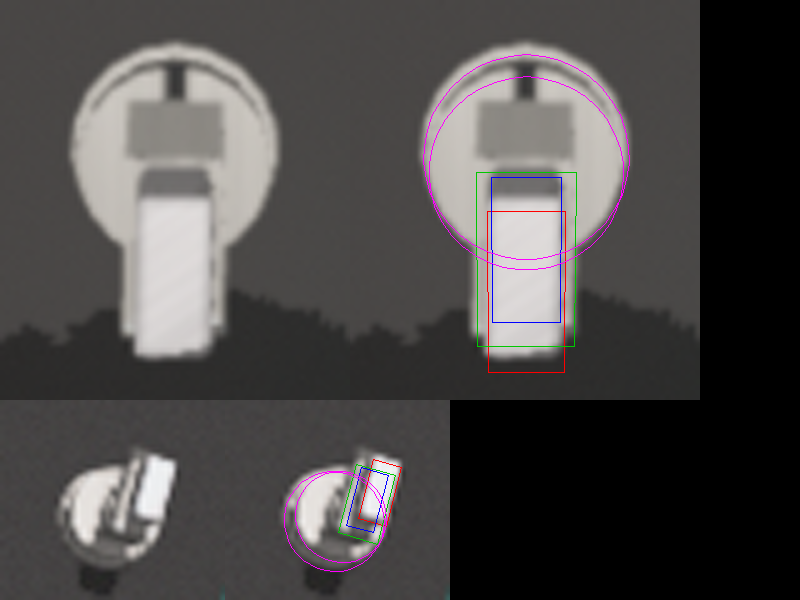

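The overlay shows the model has to shift about 3 mm along +x, with a yaw of about -14°. Now I grasp and lift it.

Run:
```python
from plant import *
import cv2,pickle,numpy as np
X,Y=.4450,-.1115
goto([X,Y,.25],[180,0,-14]); movel([X,Y,.136],feed=.1)
s=sense(); print(s["tool_pos"],s["tool_rot"],s["wrist_force"])
grip(0.0,60); s=sense(); print(s["gripper_width"],s["grip_force"],s["wrist_force"])
movel([X,Y,.150],feed=.05); hold(.2); s=sense(); print(s["time_s"],s["gripper_width"],s["grip_force"],s["wrist_force"],s["wrist_torque"],s["tool_pos"])
movel([X,Y,.30],feed=.12); s=sense()
d=get_image("wrist"); pickle.dump((d,s),open("w2.pkl","wb")); cv2.imwrite("pics/w2.png",d["color"][:,:,::-1])
print(s["time_s"],s["tool_pos"],s["tool_rot"],s["wrist_torque"])
```

```text
[ 0.44548839 -0.11158782  0.13655243] [ 1.79997956e+02 -7.14661439e-02 -1.39998726e+01] [-0.25104759  0.75245039 -0.02075669]
0.01321246523788506 59.41514790058136 [0.01426136 0.18435758 4.49648038]
5.4667 0.012826906020905865 58.08988809585571 [-0.14891545 -0.19562473 -5.88497446] [-0.01095879 -0.04184298  0.03789482] [ 0.44469831 -0.11146439  0.14970051]
6.8667 [ 0.44447225 -0.11140659  0.2991879 ] [-1.79993560e+02  9.91370856e-02 -1.39986893e+01] [ 0.02409273  0.04427875 -0.01314943]
```

View pics/w2.png

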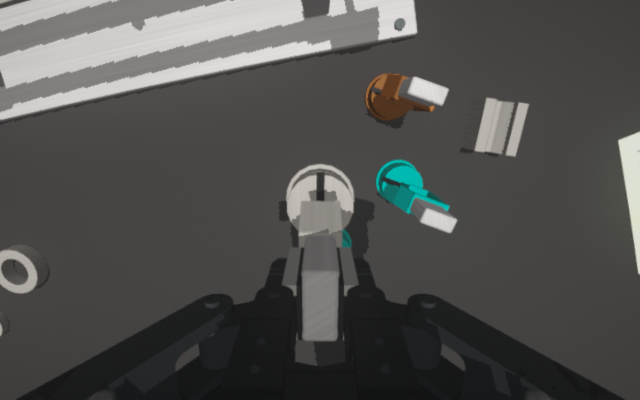

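Run:
```python
from h import *; import pickle
d,s=pickle.load(open("w2.pkl","rb")); c=cam(d); t=s["tool_pos"]; z0=t[2]-.1363
u=np.array([np.cos(np.radians(-14)),np.sin(np.radians(-14)),0])
a=np.linspace(0,2*np.pi,80)
for off in(-.004,-.002,0,.002,.004):
    o=t+off*u; f=lambda P:proj(c,T(o[0],o[1],-14,np.array(P)+[0,0,z0]))
    q=f(np.c_[.028*np.cos(a),.028*np.sin(a),0*a+.006])
    print(off,"foot top row %.1f L %.1f R %.1f"%(q[:,1].min(),q[:,0].min(),q[:,0].max()),"grip near/far edge",f([[-.015,0,.168],[.015,0,.168],[.025,0,.108],[.016,0,.126]]).round(1).tolist())
g=d["color"].astype(int).sum(2)//3
print("col320",[(r,int(g[r,312])) for r in range(158,172)],[(r,int(g[r,320])) for r in range(196,350,2)])
print("row200",[(k,int(g[196,k])) for k in list(range(280,292))+list(range(348,360))])
```

```text
-0.004 foot top row 167.9 L 285.7 R 353.6 grip near/far edge [[319.3, 349.3], [319.3, 280.1], [319.5, 207.1], [319.5, 235.7]]
-0.002 foot top row 165.4 L 285.6 R 353.7 grip near/far edge [[319.3, 345.0], [319.3, 275.1], [319.5, 203.4], [319.5, 231.8]]
0 foot top row 162.9 L 285.6 R 353.8 grip near/far edge [[319.3, 340.7], [319.3, 270.0], [319.5, 199.6], [319.5, 227.8]]
0.002 foot top row 160.4 L 285.5 R 353.8 grip near/far edge [[319.3, 336.3], [319.3, 264.9], [319.5, 195.9], [319.5, 223.8]]
0.004 foot top row 157.9 L 285.4 R 353.9 grip near/far edge [[319.3, 331.8], [319.3, 259.8], [319.5, 192.1], [319.5, 219.8]]
col320 [(158, 73), (159, 73), (160, 73), (161, 73), (162, 74), (163, 76), (164, 94), (165, 149), (166, 193), (167, 194), (168, 184), (169, 146), (170, 101), (171, 102)] [(196, 35), (198, 34), (200, 67), (202, 136), (204, 138), (206, 138), (208, 137), (210, 137), (212, 137), (214, 137), (216, 137), (218, 137), (220, 137), (222, 138), (224, 137), (226, 137), (228, 137), (230, 131), (232, 99), (234, 105), (236, 94), (238, 91), (240, 91), (242, 91), (244, 91), (246, 92), (248,
[... 176 characters left out ...]
(280, 126), (282, 127), (284, 128), (286, 127), (288, 126), (290, 126), (292, 126), (294, 127), (296, 127), (298, 126), (300, 126), (302, 126), (304, 128), (306, 128), (308, 126), (310, 125), (312, 124), (314, 127), (316, 128), (318, 128), (320, 126), (322, 124), (324, 126), (326, 127), (328, 124), (330, 122), (332, 122), (334, 122), (336, 119), (338, 122), (340, 100), (342, 42), (344, 40), (346, 39), (348, 40)]
row200 [(280, 73), (281, 73), (282, 73), (283, 73), (284, 73), (285, 83), (286, 133), (287, 171), (288, 174), (289, 176), (290, 181), (291, 184), (348, 188), (349, 188), (350, 182), (351, 167), (352, 171), (353, 147), (354, 100), (355, 76), (356, 73), (357, 74), (358, 74), (359, 74)]
```

The hanger is upright and centred in the hand (offset about -0.7 mm). Next I hook it on at rig y = +0.125.

```bash
cat > rig.py <<'E'
from h import T
RX,RY,RYAW=.64078,.04805,-3.493
W=lambda x,y,z: T(RX,RY,RYAW,[x,y,z])[0]
E
python3 - <<'E'
from plant import *
from rig import *
import cv2,numpy as np
rot=[180,0,RYAW]; S=.0103; dx=.0007
goto(W(-.075,.125,.30+S),rot); movel(W(-.075,.125,.230+S),rot,feed=.1)
hold(.2); s0=sense(); print(s0["tool_pos"],s0["wrist_force"])
for x in np.linspace(-.075,dx,6)[1:]:
    movel(W(x,.125,.230+S),rot,feed=.06); f=sense()["wrist_force"]-s0["wrist_force"]
    if np.hypot(f[0],f[1])>4: print("contact",x,f); break
hold(.2); s=sense(); print(s["time_s"],s["tool_pos"],W(dx,.125,.230+S),s["wrist_force"])
d=get_image("scene"); e=get_image("top")
a=cv2.resize(d["color"][150:300,330:430,::-1],None,fx=4,fy=4); b=cv2.resize(e["color"][100:200,210:310,::-1],None,fx=4,fy=4)
o=np.zeros((600,800,3),np.uint8); o[:,:400]=a; o[:400,400:]=b; cv2.imwrite("pics/hook.png",o)
E
```

```text
[0.57390373 0.17756592 0.24106881] [-0.01901017 -0.03601308 -5.60582934]
11.375 [0.64883543 0.17293112 0.24030092] [0.64909452 0.17277513 0.2403    ] [ 0.0806294   0.5100914  -5.03873644]
```

View pics/hook.png

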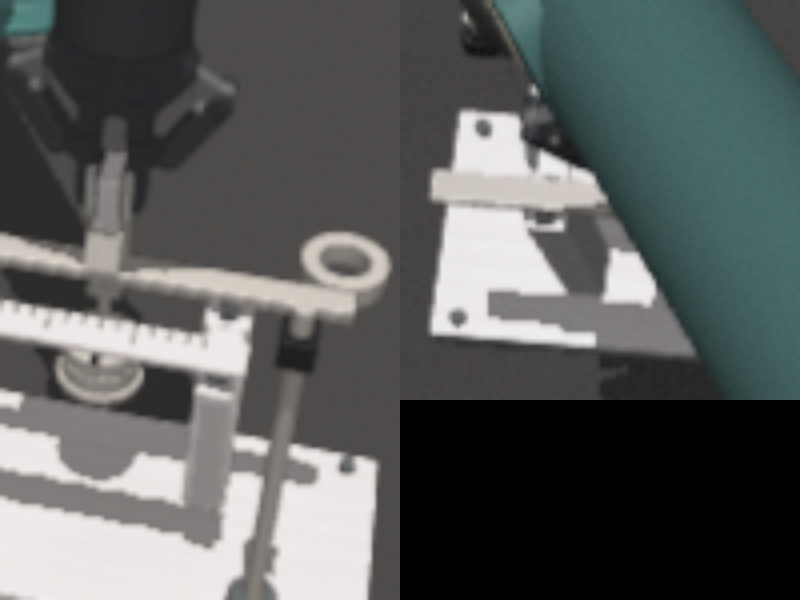

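The bar is inside the mouth (hook over the bar at crop (105,250)), just inboard of the pillar, and there is no contact force. I'll lower it gently by force and release.

Run:
```python
from plant import *
from rig import *
import cv2,numpy as np
rot=[180,0,RYAW]; S=.0103; dx=.0007
f0=sense()["wrist_force"]
movel(W(dx,.125,.204+S),rot,feed=.05); z=.204
while z>.196:
    f=sense()["wrist_force"]-f0
    if f[2]>4 or np.hypot(f[0],f[1])>6: break
    z-=.0007; movel(W(dx,.125,z+S),rot,feed=.01)
s=sense(); print(s["time_s"],z,s["tool_pos"],s["wrist_force"]-f0)
p=s["tool_pos"]
grip(.030); hold(.5); s=sense(); print(s["time_s"],s["gripper_width"],s["grip_force"],s["wrist_force"])
d=get_image("scene"); w=get_image("wrist")
a=cv2.resize(d["color"][150:300,330:430,::-1],None,fx=4,fy=4); b=cv2.resize(w["color"][100:350,220:420,::-1],None,fx=2,fy=2)
o=np.zeros((600,800,3),np.uint8); o[:,:400]=a; o[:500,400:]=b; cv2.imwrite("pics/hung.png",o)
import pickle; pickle.dump((p,s,w),open("hung.pkl","wb"))
```

```text
13.8917 0.19909999999999994 [0.64961145 0.17303108 0.21056815] [-1.76805882  0.2622706   9.88861397]
14.7 0.029429947739308616 0.0 [-0.56153758 -0.02044173  0.18347694]
```

View pics/hung.png

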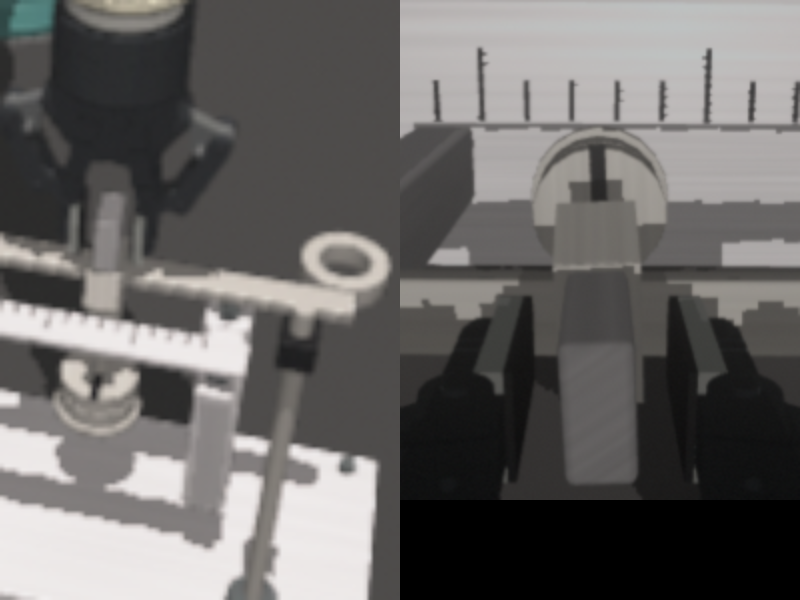

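It hangs upright and free, with the fingers clear on both sides (grip at (600,420) in the right crop). Now I regrip lightly and slide it to the pointer.

Run:
```python
from plant import *
from rig import *
import cv2,numpy as np,pickle
rot=[180,0,RYAW]; S=.0103; dx=.0007
f0=sense()["wrist_force"]
grip(0,25); s=sense(); print(s["gripper_width"],s["grip_force"],(s["wrist_force"]-f0).round(2),s["tool_pos"])
for y in (.11,.09,.06,.03,.0):
    movel(W(dx,y,.1997+S),rot,feed=.04); s=sense(); f=s["wrist_force"]-f0; print(y,s["time_s"],f.round(2),s["tool_pos"].round(4))
    if np.linalg.norm(f)>15: break
hold(.3); s=sense(); print(s["tool_pos"],W(dx,0,.1997+S))
grip(.030); hold(.4); p=sense()["tool_pos"]; movel(p+[0,0,.10],rot,feed=.1)
s=sense(); print(s["time_s"],s["tool_pos"],s["wrist_force"])
w=get_image("wrist"); d=get_image("scene"); pickle.dump((w,d),open("fin.pkl","wb"))
a=cv2.resize(d["color"][150:300,250:350,::-1],None,fx=4,fy=4); b=cv2.resize(w["color"][0:300,220:420,::-1],None,fx=2,fy=2)
o=np.zeros((600,800,3),np.uint8); o[:,:400]=a; o[:,400:]=b; cv2.imwrite("pics/fin.png",o)
```

```text
0.013655424573126584 30.196287631988525 [ 1.19 -0.72  0.65] [0.64913255 0.17280257 0.20946659]
0.11 15.6 [ 0.37 -1.31 -3.92] [0.648  0.1568 0.2095]
0.09 16.25 [-0.86  0.26 -6.03] [0.6469 0.1378 0.2099]
0.06 17.15 [-0.37 -2.13 -6.36] [0.6451 0.1083 0.2101]
0.03 18.05 [-0.2  -0.85 -6.03] [0.6433 0.0784 0.2101]
0.0 18.95 [ 1.14 -0.6  -5.81] [0.6415 0.0484 0.21  ]
[0.64146063 0.04826716 0.21000344] [0.6414787  0.04800735 0.21      ]
21.1083 [0.64110817 0.04789285 0.30913385] [ 0.44329507  0.07100534 -0.00227201]
```

View pics/fin.png

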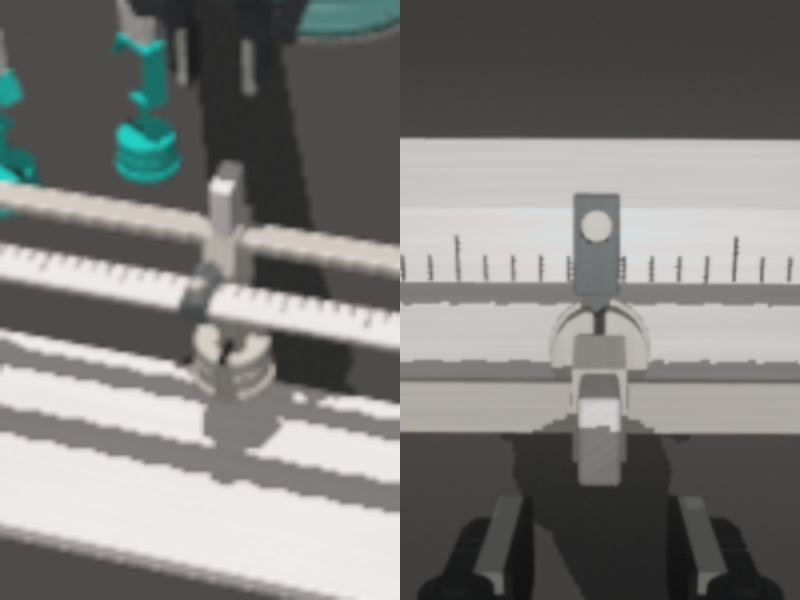

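The final view shows the hanger crown centre at column 600 and the pointer centre at 597 in the 2x crop. That is about 1 mm of misalignment, with the hanger upright on the bar and the gripper clear. Handing in.

```bash
python3 -c "
from plant import *
print(finish_job())"
```

```text
the job is handed in; nothing more can be done
None
```

The hanger was hooked on near the pillar away from the indicator, let go, slid along the bar and left hanging about 1 mm from the pointer line by the camera. I handed the job in at about 21 s; the hand-in returned no score.

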